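Check out and pack fragile tea tubes

TASK

Pull every glass tea tube out of the cup rack and stand them upright in the pockets of the tag reader's sprung slide, one to a pocket; once all are aboard, push the slide fully home by its paddle so that they are read, let it come back out, then stand the tubes upright in the tube cells of the gift crate and lay the small flat tin flat in its tin compartment (the tin may be packed at any time). The tubes are thin glass: they crack at a grip of more than 40 N, or when dropped on or pressed against something with more than 40 N, so hold them lightly and set them down gently, and leave the other goods on the counter where they are.

Things in the scene. Friction and masses are not known exactly. Their poses are not given: they have to be found in the camera images.
- tube0: upright closed glass tea tube, a plain cylinder 23 mm in diameter and 150 mm long, dark tea inside and a metal cap flush with the glass, 50 to 100 g; origin at the centre of its foot, z along the tube to the cap. FRAGILE. At the start it stands in one of the rack's cups, top about 164 mm above the counter. Two or three of the four tubes are present.
- tube1: another tea tube, identical to tube0
- tube2: another tea tube, identical to tube0
- tube3: another tea tube, identical to tube0
- flattin: small round flat steel tin, 56 mm in diameter, 28 mm high, about 0.12 kg, lying flat on the counter with a paper disc on its lid; origin at the centre of its underside, z up
- rack: fixed wooden base 200 x 60 x 10 mm with a row of four upright steel cups along its x axis; cups at x = -75, -25, 25 and 75 mm, each of inner diameter 30 mm, outer 34 mm, floor 14 mm and rim 80 mm above the counter; origin under the middle of the row, on the counter, z up
- dock: fixed base of the tag reader, z up; its x axis is the direction in which the slide is pushed in. Origin on the counter under the middle of the slide's pocket row when the slide is out. The black reader box (75 mm high) stands at its far end, x = 90 to 155 mm; the base is 20 mm high, y within 85 mm
- slide (a joint): position of the reader's sprung aluminium slide: 0 = out (rest), 0.060 m = pushed fully home into its end stop. Its spring resists with 3 N when out and 6 N when home, its damper with 60 N per m/s; let go, it comes back out by itself within about 2 s
- pocket0 (a point): centre of the floor of slide pocket 0, an open square pocket 32 x 32 mm and 65 mm deep (floor 30 mm, rim 95 mm above the counter); axes parallel to the dock's. The three pockets lie in a row along the dock's y, 48 mm apart, and travel with the slide
- pocket1 (a point): centre of the floor of slide pocket 1, an open square pocket 32 x 32 mm and 65 mm deep (floor 30 mm, rim 95 mm above the counter); axes parallel to the dock's. The three pockets lie in a row along the dock's y, 48 mm apart, and travel with the slide
- pocket2 (a point): centre of the floor of slide pocket 2, an open square pocket 32 x 32 mm and 65 mm deep (floor 30 mm, rim 95 mm above the counter); axes parallel to the dock's. The three pockets lie in a row along the dock's y, 48 mm apart, and travel with the slide
- paddle (a point): middle of the push face of the black upright paddle at the near end of the slide; the face looks along the dock's -x, is 60 mm wide and reaches from 22 to 100 mm above the counter (this point: 70 mm), and lies 110 mm in front of the pocket row. Push it along the dock's +x
- crate: fixed plywood gift crate 164 x 155 mm; origin on the counter, z up. Tube row (70 mm high) along its x at y = -35 mm, lower tin compartment (35 mm high) on its +y side
- cell0 (a point): centre of the floor of crate cell 0, an open square cell 32 x 32 mm and 62 mm deep (floor 8 mm, rim 70 mm above the counter); axes parallel to the crate's. Three cells, 50 mm apart along the crate's x
- cell1 (a point): centre of the floor of crate cell 1, an open square cell 32 x 32 mm and 62 mm deep (floor 8 mm, rim 70 mm above the counter); axes parallel to the crate's. Three cells, 50 mm apart along the crate's x
- cell2 (a point): centre of the floor of crate cell 2, an open square cell 32 x 32 mm and 62 mm deep (floor 8 mm, rim 70 mm above the counter); axes parallel to the crate's. Three cells, 50 mm apart along the crate's x
- tinspace (a point): centre of the floor of the crate's tin compartment, inside 152 mm (crate x) by 102 mm (crate y), floor 8 mm and rim 35 mm above the counter; axes parallel to the crate's
- caddy: bystander, not part of the order: taller plain grey tin, 60 mm across, 65 mm high; origin at the centre of its foot
- bigjar: bystander, not part of the order: large jar, 76 mm across, 105 mm high; origin at the centre of its foot
- sauce: bystander, not part of the order: short sauce bottle, 54 mm across, 120 mm high; origin at the centre of its foot
- sauce2: bystander, not part of the order: taller sauce bottle, 54 mm across, 170 mm high; origin at the centre of its foot
- teabox: bystander, not part of the order: cardboard box 70 x 50 x 90 mm; origin at the centre of its foot
- mug: bystander, not part of the order: white mug, 76 mm across, 85 mm high; origin at the centre of its foot
Things that resemble listed ones, but are neither listed nor needed, are in the scene too. Leave any pink look-alike of the tube2 alone.

How it is judged:
By the outcome, as a careful person would: the job done as asked, in the order asked, and still so for the second after the job is handed in, with the robot touching nothing.
Of tube0, tube1, tube2, tube3 only 2 to 3 are there at a start; the rules pass over those that are not, and their reading is None.
At some moment in a run one of flattin may be knocked a few centimetres aside while the robot is not near it.
It also fails if it takes over 210 s, if anything falls off the work surface, if the arm or the gripper's body presses on something with over 40 N, if the wrist force passes 120 N, or if a joint passes its speed limit or range.

ROBOT

A 7-joint arm with a two-finger parallel gripper is mounted at the origin on the work surface. World frame = base frame: x ahead of the robot, y to its left, z up, the work surface at z = 0. Lengths are in m, angles in rad, forces in N, time in s.
With the tool pointing down it reaches from about 0.4 to 0.9 m from the base axis. Payload 5.5 kg.
Tool frame: the origin (TCP) lies midway between the tips of the shut fingers; the grasp point (between the pads) lies 19 mm behind it; z points along the fingers, y is the direction in which the jaws open and shut (so a half turn about z gives the same grasp; the last joint's range is limited). The gripper opens to 85 mm and grips with 20 to 120 N. Pads are 22 mm wide; open, the fingers measure 114 mm over their backs; the gripper's body (76 mm by 85 mm) begins 54 mm behind the grasp point. The pads swing forward as they close: fully open they stand 13 mm farther back than shut.
Start: joints at [-1.021, 0.501, -0.427, 1.55, 0.221, 1.138, -0.21], TCP at [0.184, 0.623, 0.231] pointing down, gripper open.
Joint ranges: [-2.88, 2.88], [-0.31, 2.03], [-1.54, 1.56], [0.2, 2.42], [-1.41, 4.55], [0.19, 2.02], [-2.57, 2.57]. Speed limits (rad/s): [2.57, 2.57, 3.14, 3.14, 3.14, 3.14, 3.14].

INTERFACE

Orientations are given as a unit quaternion [x, y, z, w].
In Python, from bench import arm gives the robot as it stands. The module is installed in compiled form; this text tells all that it offers. Calls block until the motion is done:
- arm.move_ptp(position, orientation): joint-space move of the TCP to a pose.
- arm.line_to(position, ori=None, max_speed=0.15, stop_force=None): straight line of the TCP; ori=None keeps the orientation; max_speed is the mean speed in m/s. With stop_force (N) it stops when the force on the tool has changed by that much, and returns True; else False.
- arm.set_joints(angles): joint-space move.
- arm.grip(opening): finger opening in m; the grip force is fixed at half the most; returns when the fingers have stopped.
- arm.dwell(seconds).
- arm.solve_ik(position, orientation): joint angles nearest the present ones, or None.
- arm.state(): the state.
- arm.camera(name): name is "scene" or "side" or "wrist"; returns the picture (420x560x3 uint8, red, green, blue); there is no depth.
- arm.camera_params(name): a dict with "camera_matrix" (3x3 intrinsics, pixels), "extrinsics" (4x4, takes a point from world to camera coordinates). Camera axes: x right, y up, looking along -z (the intrinsics and any distortion apply to the point x, -y, -z); pixel columns grow to the right and rows downward; lengths in m; the calibration is good to about 2 mm. A picture is of the moment at which its call begins: read the wrist's pose just before it. camera_params takes no time and is no camera call; for the wrist camera it gives the pose at the moment of the call.
A pose or a line that the arm cannot do raises arm.Unreachable and nothing moves.
- arm.finish_job(): hands the job in, once; it reports no verdict.
The state is a dict: "time": time; "q": joint angles; "joint_velocities": joint speeds; "effort": joint torques, N m; "position": TCP position; "orientation": TCP orientation; "wrist_force": force on the tool from outside, world axes, zero at the start; "torque": the same for the moment, N m; "opening": finger opening in m.
Only numpy, scipy, OpenCV 4.12 (cv2) and the standard library are available. Lean on these libraries where they do the work, as an engineer would, in place of code of your own. Each camera call takes 0.05 s, during which the arm holds its last target. There are 200 camera calls.

## Working session

There is one attempt and no reset: what is moved stays moved. The work goes in short steps, each a Python script; the robot and the scene stay as the last script left them, time stands still between calls to the robot, and variables do not carry over. Pictures are saved under pics/ and viewed, about 12 in all and at most 16, crops included, and the job is handed in when it is done.

```bash
mkdir -p pics
cat > h.py <<'E'
from bench import arm
import numpy as np, cv2
def snap(name,fn):
    p=arm.camera_params(name); im=arm.camera(name)
    cv2.imwrite('pics/'+fn+'.png',im[:,:,::-1]); np.savez('pics/'+fn+'.npz',K=p['camera_matrix'],E=p['extrinsics']); return im
def ray(fn,u,v):
    d=np.load('pics/'+fn+'.npz'); K,E=d['K'],d['E']
    c=np.linalg.inv(K)@[u,v,1]; c=np.array([c[0],-c[1],-c[2]])
    R=E[:3,:3]; return -R.T@E[:3,3], R.T@c
def onz(fn,u,v,z):
    o,d=ray(fn,u,v); return o+d*(z-o[2])/d[2]
def proj(fn,P):
    d=np.load('pics/'+fn+'.npz'); c=d['E'][:3,:3]@P+d['E'][:3,3]; x=d['K']@[c[0],-c[1],-c[2]]; return x[:2]/x[2]
E
python3 - <<'E'
from h import *
a=[snap(n,n+'0') for n in('scene','side','wrist')]
for n in('scene','side','wrist'):
    p=arm.camera_params(n); print(n,p.keys(),p['camera_matrix'].round(1).tolist(),ray(n+'0',280,210))
print(arm.state())
for n,i in zip('abc',a): cv2.imwrite(f'pics/{n}0.png',cv2.resize(i[:,:,::-1],(800,600),interpolation=cv2.INTER_CUBIC))
E
```

```text
scene dict_keys(['camera_matrix', 'extrinsics']) [[472.3, 0.0, 280.6], [0.0, 472.3, 215.0], [0.0, 0.0, 1.0]] (array([ 1.48260277, -0.05959887,  0.7243454 ]), array([-0.81369826,  0.07333713, -0.57674255]))
side dict_keys(['camera_matrix', 'extrinsics']) [[494.5, 0.0, 279.7], [0.0, 494.5, 208.6], [0.0, 0.0, 1.0]] (array([ 0.01567046, -0.63532623,  0.73462122]), array([ 0.51210556,  0.59963364, -0.61497588]))
wrist dict_keys(['camera_matrix', 'extrinsics']) [[371.0, 0.0, 275.7], [0.0, 371.0, 205.9], [0.0, 0.0, 1.0]] (array([0.11850295, 0.64333902, 0.3733084 ]), array([ 0.272826  , -0.06954376, -0.9596808 ]))
{'time': 0.15, 'q': array([-1.02080743,  0.50166316, -0.42681771,  1.55117429,  0.22079955,
        1.13830761, -0.21031377]), 'joint_velocities': array([-7.78838567e-04, -4.07454701e-03,  1.23990935e-04, -3.54259776e-03,
        2.12140943e-03, -5.00361793e-04,  9.91880507e-05]), 'effort': array([-7.52339198e-03, -5.70033145e+01, -5.82628906e+00, -2.81281507e+01,
        1.04146675e-02,  7.74265733e-03, -3.37329891e-05]), 'position': array([0.18375793, 0.62294075, 0.23049221]), 'orientation': array([ 1.42898923e-01,  9.89737001e-01, -7.40290679e-04, -1.37435320e-04]), 'wrist_force': array([ 0.27886989, -0.0693648 ,  0.25681066]), 'torque': array([ 0.0109764 , -0.02074424,  0.01170505]), 'opening': 0.08570389772200404}
```

View pics/a0.png

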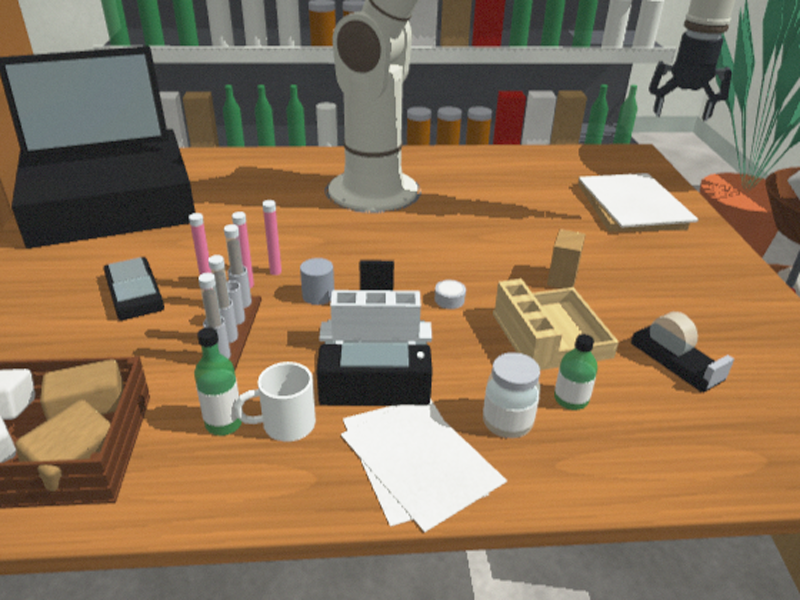

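View pics/b0.png

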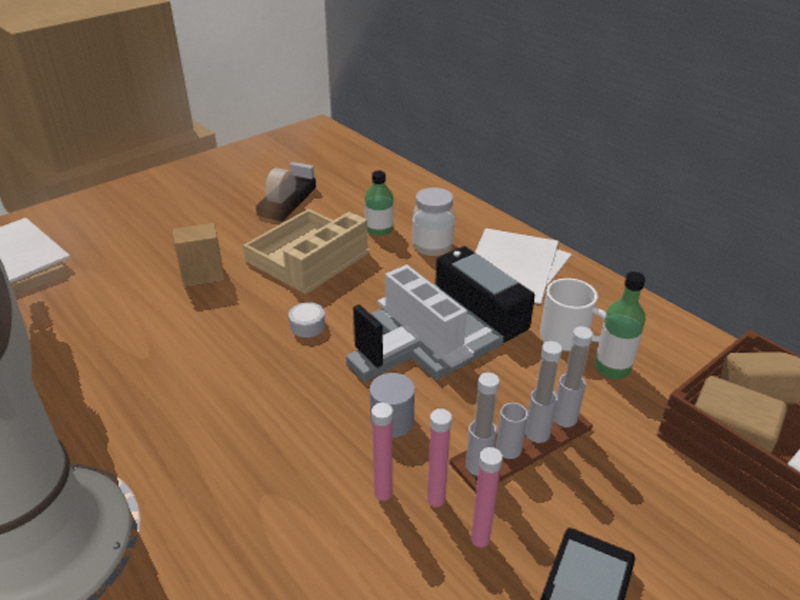

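Scene view: grey tubes with silver caps in the rack at (232,231), (217,261), (208,282), with one cup empty. The pink look-alikes stand loose at (197,217), (239,218), (269,207). Pockets are around (376,297), the paddle at (377,275), the tin at (450,290) with the caddy (317,280) as its look-alike, and the crate at (550,320). The side view agrees: grey caps at (488,383), (552,351), (583,336).

Run:
```python
from h import *
S=.7
def both(n,a,b,z):
    print(n, onz('scene0',a[0]*S,a[1]*S,z)[:2].round(3) if a else '', onz('side0',b[0]*S,b[1]*S,z)[:2].round(3) if b else '')
both('tA',(232,231),(488,382),.164); both('tB',(217,261),(552,350),.164); both('tC',(208,281),(583,335),.164)
both('pink1',(197,217),(490,458),.15);both('pink2',(239,218),(441,419),.15);both('pink3',(269,207),(382,411),.15)
both('pk+',(405,297),(403,279),.095);both('pkm',(376,297),(425,296),.095);both('pk-',(346,297),(449,316),.095)
both('paddletop',(377,262),(368,320),.1)
both('cellA',(517,287),(303,262),.07);both('cellB',(530,305),(326,245),.07);both('cellC',(543,325),(349,229),.07)
both('tin',(450,288),(307,314),.028);both('caddy',(317,268),(392,386),.065)
both('boxtop',(569,238),(197,234),.09);both('sauce2',(209,336),(635,280),.17);both('mug',(286,377),(571,295),.085)
both('jar',(516,365),(434,199),.105);both('sauce',(583,343),(378,177),.12)
both('tinc',(575,312),(290,240),.02)
```

```text
tA [ 0.482 -0.253] [ 0.47 -0.26]
tB [ 0.576 -0.264] [ 0.568 -0.271]
tC [ 0.632 -0.269] [ 0.619 -0.278]
pink1 [ 0.405 -0.325] [ 0.401 -0.331]
pink2 [ 0.411 -0.251] [ 0.399 -0.258]
pink3 [ 0.371 -0.203] [ 0.357 -0.207]
pk+ [0.587 0.029] [0.586 0.025]
pkm [ 0.585 -0.018] [ 0.583 -0.028]
pk- [ 0.583 -0.067] [ 0.578 -0.085]
paddletop [ 0.486 -0.012] [ 0.48  -0.023]
cellA [0.529 0.23 ] [0.512 0.192]
cellB [0.583 0.241] [0.571 0.209]
cellC [0.639 0.249] [0.631 0.225]
tin [0.466 0.124] [0.468 0.12 ]
caddy [ 0.446 -0.118] [ 0.445 -0.118]
boxtop [0.398 0.356] [0.407 0.349]
sauce2 [ 0.772 -0.246] [ 0.759 -0.255]
mug [ 0.761 -0.153] [ 0.763 -0.158]
jar [0.774 0.171] [0.775 0.163]
sauce [0.748 0.273] [0.732 0.268]
tinc [0.539 0.34 ] [0.571 0.328]
```

```bash
cat >> h.py <<'E'
def q(yaw):  # jaw (tool y) direction at angle yaw from world y
    p=np.pi/2+yaw/2; return [np.cos(p),np.sin(p),0,0]
E
python3 - <<'E'
from h import *
for n,p in (('w_crate',(.55,.24,.30)),('w_dock',(.53,-.02,.30)),('w_rack',(.53,-.24,.30))):
    arm.move_ptp(p,q(0)); snap('wrist',n)
    print(n,arm.state()['time'],arm.state()['q'].round(2),arm.state()['position'].round(3),ray(n,280,210)[1])
ims=[cv2.imread(f'pics/{n}.png') for n in ('w_crate','w_dock','w_rack')]
cv2.imwrite('pics/w1.png',np.hstack([cv2.resize(i,(400,300)) for i in ims[:2]]))
cv2.imwrite('pics/w2.png',cv2.resize(ims[2],(800,600),interpolation=cv2.INTER_CUBIC))
cv2.imwrite('pics/w3.png',cv2.resize(ims[1],(800,600),interpolation=cv2.INTER_CUBIC))
cv2.imwrite('pics/w4.png',cv2.resize(ims[0],(800,600),interpolation=cv2.INTER_CUBIC))
E
```

```text
w_crate 2.1333 [-0.21  0.34 -0.32  1.6   0.11  1.22  1.02] [0.549 0.242 0.3  ] [ 0.28120419  0.01349703 -0.95968726]
w_dock 3.2 [ 0.17  0.2  -0.22  1.77  0.05  1.17  1.52] [ 0.53  -0.017  0.3  ] [ 0.28213469  0.01400374 -0.95940685]
w_rack 4.1333 [ 0.43  0.29 -0.07  1.66  0.02  1.2   1.93] [ 0.531 -0.237  0.3  ] [ 0.2817686   0.01487348 -0.95950134]
```

View pics/w2.png

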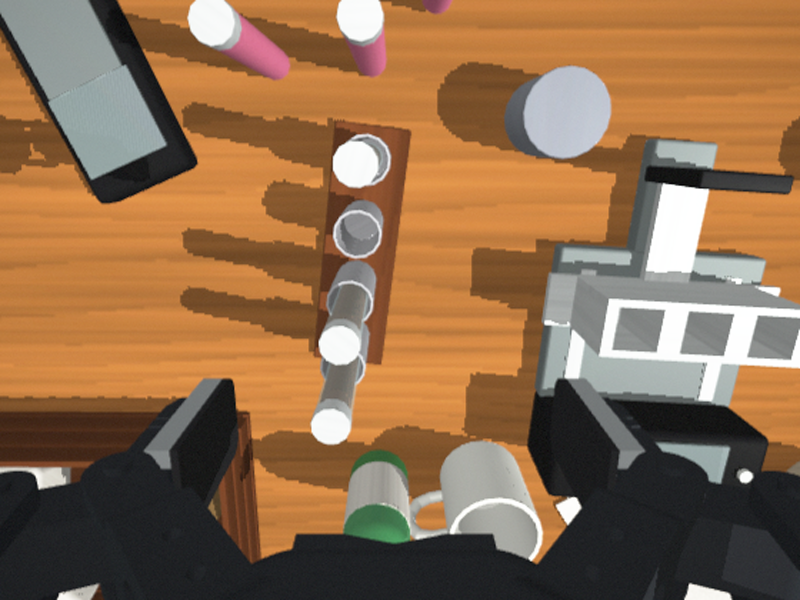

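View pics/w3.png

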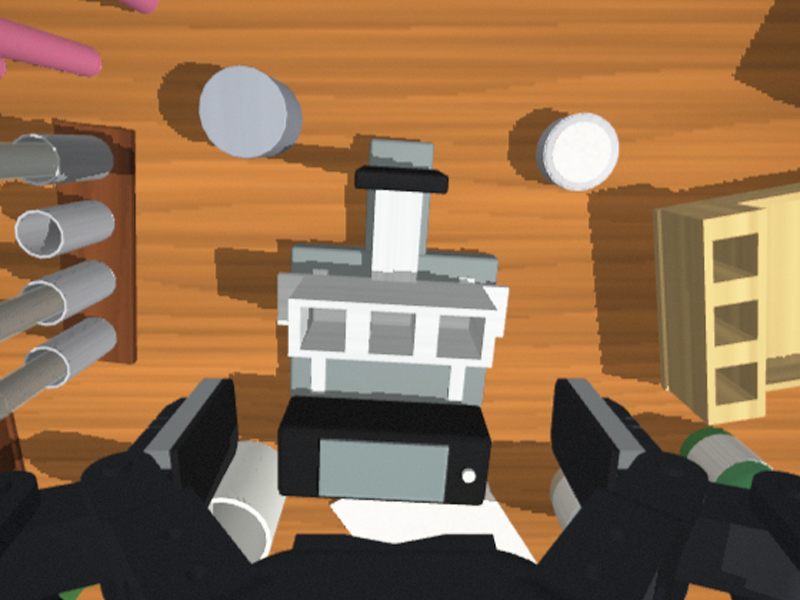

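View pics/w4.png

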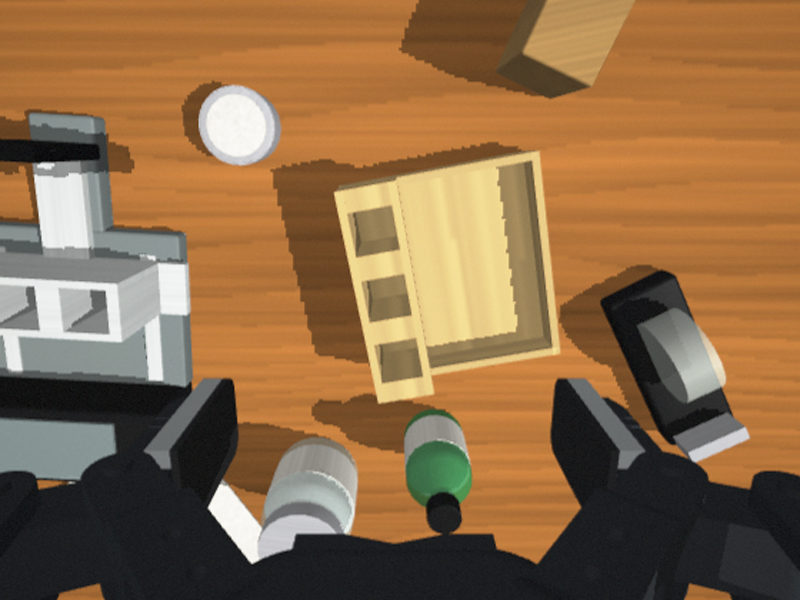

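Run:
```python
from h import *
S=.7
def f(n,fn,z,*pts):
    print(n,*[onz(fn,a*S,b*S,z)[:2].round(4).tolist() for a,b in pts])
f('tubes','w_rack',.164,(357,163),(341,344),(331,426))
f('cups','w_rack',.08,(365,160),(358,231),(351,298),(343,366))
f('pockets rack','w_rack',.095,(637,330),(704,335),(775,337))
f('pockets dock','w_dock',.095,(324,329),(392,333),(462,337))
f('block corners','w_dock',.095,(290,299),(497,310),(493,367),(288,357))
f('paddle ends','w_dock',.1,(356,179),(447,182))
f('cells','w_crate',.07,(376,230),(389,298),(401,361))
f('crate corners tube','w_crate',.07,(335,190),(396,178),(434,396),(380,403))
f('crate corners tin','w_crate',.035,(540,152),(558,354))
f('tin','w_crate',.028,(238,124)); f('tin','w_dock',.028,(581,150))
f('caddy','w_dock',.065,(241,111))
```

```text
tubes [0.4718, -0.2549] [0.5704, -0.2655] [0.6218, -0.2726]
cups [0.4725, -0.255] [0.5199, -0.2604] [0.5679, -0.2661] [0.6202, -0.2731]
pockets rack [0.5864, -0.0665] [0.5901, -0.0192] [0.5915, 0.0308]
pockets dock [0.5856, -0.0651] [0.5885, -0.0178] [0.5914, 0.0311]
block corners [0.5639, -0.0876] [0.5717, 0.0545] [0.6141, 0.0539] [0.6065, -0.0912]
paddle ends [0.4832, -0.0407] [0.485, 0.017]
cells [0.5389, 0.2301] [0.589, 0.2392] [0.6386, 0.2483]
crate corners tube [0.5111, 0.202] [0.503, 0.2442] [0.6677, 0.2739] [0.6737, 0.2322]
crate corners tin [0.486, 0.3514] [0.6471, 0.3785]
tin [0.4662, 0.1265]
tin [0.4659, 0.1249]
caddy [0.4405, -0.1198]
```

```bash
cat >> h.py <<'E'
D=np.pi/180
TUBES=[(.4718,-.2549),(.5704,-.2655),(.6218,-.2726)]
POCK=[(.5858,-.0657),(.5885,-.0178),(.5912,.0301)]
CELL=[(.5389,.2301),(.589,.2392),(.6386,.2483)]
YR,YD,YC=-6.7*D,-3.3*D,10.3*D
def st(*m):
    s=arm.state(); print(*m,round(s['time'],1),'pos',s['position'].round(4),'F',s['wrist_force'].round(1),'op',round(s['opening']*1e3,2))
    return s
E
python3 - <<'E'
from h import *
print([arm.solve_ik((*p,.3),q(YD+np.pi/2*s)) is not None for p in POCK for s in(1,-1)], arm.solve_ik((*POCK[1],.3),q(YD-np.pi/2)),arm.solve_ik((*POCK[1],.3),q(YD+np.pi/2)))
for o in (.030,.0235,.022): arm.grip(o); st(o)
arm.grip(.05); st()
arm.move_ptp((*TUBES[2],.26),q(YR)); arm.line_to((*TUBES[2],.111),stop_force=8); st('down')
for o in (.030,.0245,.0235,.023,.0225): arm.grip(o); st(o)
E
```

```text
[True, True, True, True, True, True] [-0.04345907  0.29950509  0.03516939  1.6424869  -0.01113208  1.19979594
 -0.06341393] [ 0.86606641  0.63603839 -1.31217064  1.61302637  0.62417513  1.38396449
  2.56399209]
0.03 4.7 pos [ 0.53 -0.24  0.3 ] F [ 0.6 -0.5 -0.4] op 30.03
0.0235 5.0 pos [ 0.53   -0.2401  0.3   ] F [ 0.5 -0.1 -0. ] op 23.6
0.022 5.2 pos [ 0.53   -0.2401  0.3   ] F [ 0.2  0.2 -0.2] op 22.02
5.5 pos [ 0.53 -0.24  0.3 ] F [-0.9 -0.4  0.2] op 50.09
down 7.2 pos [ 0.6227 -0.273   0.1124] F [ 0.6  0.4 -0.3] op 50.04
0.03 7.5 pos [ 0.622  -0.2727  0.1115] F [ 1.   0.4 -0.4] op 29.72
0.0245 7.8 pos [ 0.6218 -0.2727  0.111 ] F [ 0.1 -0.1  0.3] op 24.29
0.0235 8.0 pos [ 0.6218 -0.2726  0.1109] F [-0.7  0.1  0.6] op 23.61
0.023 8.2 pos [ 0.6218 -0.2726  0.111 ] F [ 0.7 -0.3  1.1] op 22.86
0.0225 8.4 pos [ 0.6218 -0.2726  0.111 ] F [ 0.2  0.5 -0.4] op 22.47
```

Run:
```python
from h import *
for o in (.0220,.0215):
    arm.grip(o); print(o,np.mean([arm.state()['opening'] for _ in range(5)]))
    im=snap('wrist','g%d'%(o*1e4))
st()
cv2.imwrite('pics/g.png',cv2.resize(im[:,:,::-1],(640,480)))
```

```text
0.022 0.021929748932982305
0.0215 0.02147492411556003
8.9 pos [ 0.6218 -0.2727  0.111 ] F [-0.6 -0.2  0.5] op 21.37
```

View pics/g.png

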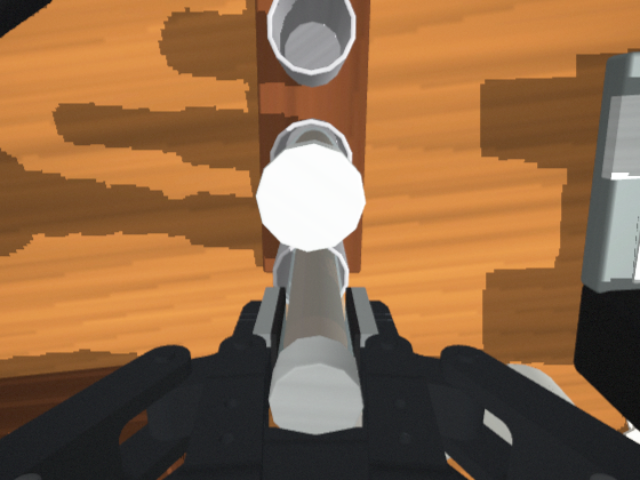

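The tube stands between the pads, roughly centred (315,330), with slim gaps on both sides. I'll close in small steps until the reading lags the command.

```bash
cat >> h.py <<'E'
def mop(n=8):
    r=[]
    for _ in range(n): arm.dwell(.02); r.append(arm.state()['opening'])
    return np.mean(r)
def mf(n=10):
    r=[]
    for _ in range(n): arm.dwell(.02); r.append(arm.state()['wrist_force'])
    return np.mean(r,0).round(2)
E
python3 - <<'E'
from h import *
print('F',mf())
o=.0215
while o>.017:
    o-=.0005; arm.grip(o); m=mop(); print(round(o*1e3,2),round(m*1e3,2))
    if m-o>.0004: break
print(mf())
E
```

```text
F [-0.03 -0.77  0.3 ]
21.0 21.36
20.5 21.23
[-0.19 -0.74  0.72]
```

Run:
```python
from h import *
p=TUBES[2]
f0=mf(20); arm.line_to((*p,.135),max_speed=.05); f1=mf(20); print(f0,f1)
arm.line_to((*p,.310),max_speed=.12); print(mf(20)); st()
im=snap('scene','lift'); cv2.imwrite('pics/lift_v.png',cv2.resize(im[70:330,60:400,::-1],(680,520)))
```

```text
[-0.38 -0.91  0.99] [-0.02  0.31 -0.95]
[ 0.21  0.13 -0.89]
13.2 pos [ 0.6217 -0.2726  0.3097] F [ 0.6  0.4 -1.3] op 21.23
```

View pics/lift_v.png

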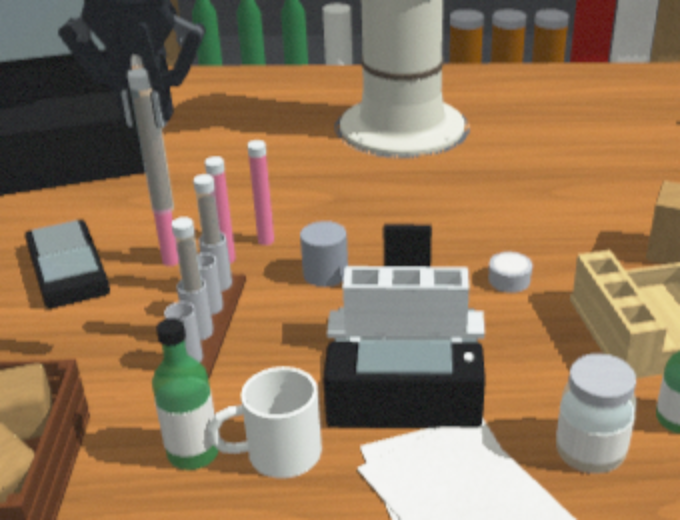

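Tube C hangs in the gripper, foot around (165,208), clear of the rack. The load change is about 1.5 N. Next I'll set it in a pocket.

```bash
cat >> h.py <<'E'
CLOSE=.0205
def pick(p,yaw,foot,grip=True):
    arm.grip(.05); arm.move_ptp((*p,.30),q(yaw))
    if arm.line_to((*p,foot+.097),stop_force=8,max_speed=.12): print('HIT going down'); st(); return False
    for o in (.030,.024,.0218,.0212,.0208,CLOSE): arm.grip(o)
    m=mop(); f0=mf(); arm.line_to((*p,.31),max_speed=.12); f=mf()
    st('picked grip %.2f dF %s'%(m*1e3,f-f0)); return True
def place(p,yaw,foot):
    arm.move_ptp((*p,.31),q(yaw)); 
    if arm.line_to((*p,foot+.105),max_speed=.1,stop_force=5): print('HIT early'); st(); return False
    h=arm.line_to((*p,foot+.092),max_speed=.02,stop_force=3); st('set hit=%s'%h)
    for o in (.0225,.025,.05): arm.grip(o)
    arm.line_to((*p,.30),max_speed=.15); return True
E
python3 - <<'E'
from h import *
print(place(POCK[2],YD-np.pi/2,.030)); st()
im=snap('wrist','p1'); cv2.imwrite('pics/p1v.png',cv2.resize(im[:,:,::-1],(560,420)))
E
```

```text
set hit=True 17.3 pos [0.5913 0.0301 0.127 ] F [0.  0.1 4.1] op 20.95
True
19.4 pos [0.5905 0.0301 0.2989] F [ 0.3 -1.3  0.4] op 49.98
```

View pics/p1v.png

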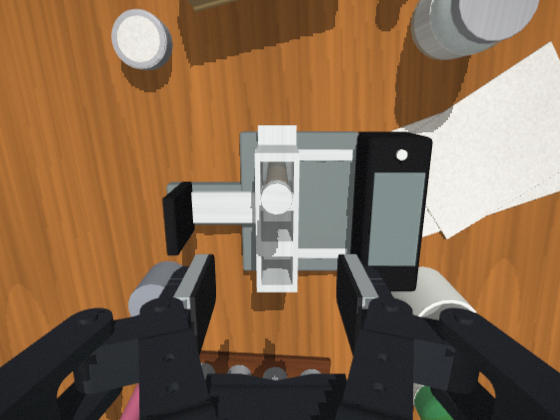

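The tube stands upright in pocket 2, cap at (276,198), and contact came at exactly the expected height. On to the other two.

Run:
```python
from h import *
for t,p in ((1,1),(0,0)):
    if not pick(TUBES[t],YR,.014): break
    if not place(POCK[p],YD-np.pi/2,.030): break
arm.move_ptp((.45,.05,.35),q(YD)); st()
im=snap('scene','l3'); w=snap('wrist','l3w')
cv2.imwrite('pics/l3v.png',np.hstack([cv2.resize(im[70:330,60:400,::-1],(400,306)),cv2.resize(w[:,:,::-1],(400,306))]))
```

```text
picked grip 21.21 dF [ 0.02  0.84 -1.92] 26.9 pos [ 0.5702 -0.2654  0.3094] F [-0.6 -0.1 -0.4] op 21.16
set hit=True 30.9 pos [ 0.5887 -0.0178  0.127 ] F [-0.   0.6  5. ] op 20.88
picked grip 21.22 dF [ 0.38  0.71 -2.5 ] 40.3 pos [ 0.4716 -0.2548  0.3095] F [-0.4 -0.4 -0.5] op 21.43
set hit=True 44.4 pos [ 0.586  -0.0657  0.1271] F [ 0.2 -0.5  4.2] op 21.19
47.6 pos [0.4502 0.0496 0.3497] F [-1.1  0.6 -0.4] op 50.17
```

View pics/l3v.png

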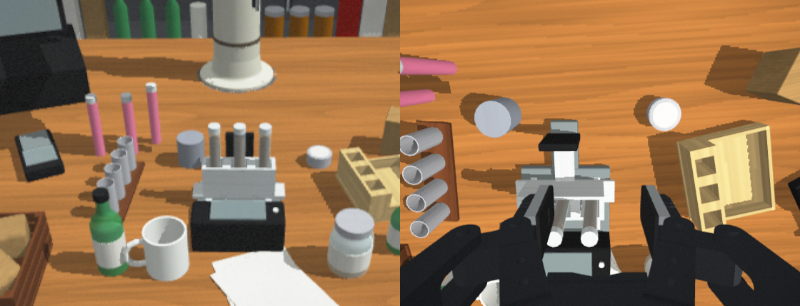

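All three tubes stand in the slide, pink ones and the rack untouched. Now the push.

Run:
```python
from h import *
u=np.array([np.cos(YD),np.sin(YD)]); f=np.array([.4787,-.0115])
s=f-.04*u
arm.grip(0.0); arm.move_ptp((*s,.25),q(YD)); arm.line_to((*s,.062),stop_force=8); st('low')
c=arm.line_to((*(f+.0*u),.062),max_speed=.03,stop_force=2.5); a=st('contact %s'%c)
print('pre',mf())
h=arm.line_to((*(f+.085*u),.062),max_speed=.04,stop_force=18); b=st('home %s'%h)
print('travel',(b['position']-a['position'])[:2]@u, mf(15)); 
b=st(); print('travel',(b['position']-a['position'])[:2]@u)
snap('scene','home')
arm.line_to((*s,.062),max_speed=.035); print(mf()); arm.dwell(.5)
arm.line_to((*s,.33)); st()
arm.grip(.05)
arm.move_ptp((.45,.05,.35),q(YD)); snap('scene','back')
A=cv2.imread('pics/home.png')[110:300,150:350];B=cv2.imread('pics/back.png')[110:300,150:350]
cv2.imwrite('pics/hb.png',cv2.resize(np.hstack([A,B]),(800,380)))
```

```text
low 50.2 pos [ 0.4396 -0.0091  0.0627] F [ 0.6 -0.5  0.3] op -0.1
contact True 51.1 pos [ 0.4672 -0.0109  0.0615] F [-1.1  0.3 -0.1] op -0.12
pre [-0.12 -0.49  0.33]
home True 52.8 pos [ 0.526  -0.0143  0.0612] F [-5.6 -0.  10.1] op 0.06
travel 0.05892811725481082 [-6.03  0.33 10.36]
53.1 pos [ 0.5254 -0.0143  0.0613] F [-6.7  0.6 10.5] op -0.17
travel 0.058303729974310506
[ 0.07 -0.04  0.31]
58.4 pos [ 0.4383 -0.0092  0.3292] F [-0.3 -0.3  0.2] op 0.43
```

View pics/hb.png

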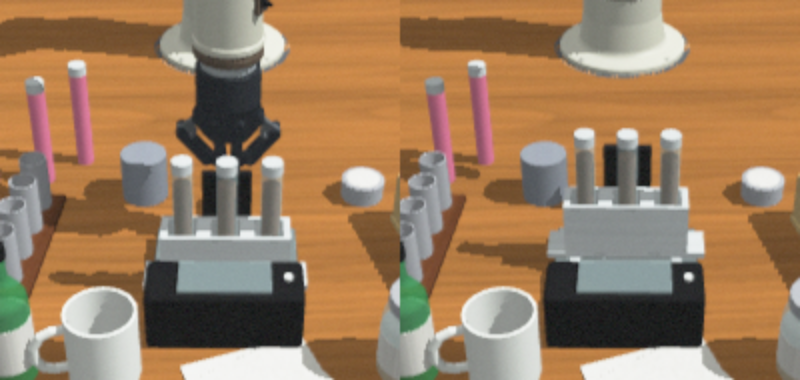

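Tubes are seated at home (left) and back out (right). The along-axis force was only about 6 N with an odd 10 N vertical, and travel was about 58.5 mm, so I can't be sure of the end stop. I'll push again in small steps until the axial force clearly climbs.

Run:
```python
from h import *
u=np.array([np.cos(YD),np.sin(YD)]); f=np.array([.4787,-.0115]); s=f-.04*u
arm.grip(0.0); arm.move_ptp((*s,.25),q(YD)); arm.line_to((*s,.078),stop_force=8)
c0=(np.array(arm.state()['position'])[:2]-s)@u
arm.line_to((*(f+.035*u),.078),max_speed=.04,stop_force=22); st()
print(mf())
for k in range(12):
    d=.041+.002*k
    hit=arm.line_to((*(f+d*u),.078),max_speed=.02,stop_force=15); F=mf(8); p=arm.state()['position']
    print(round(d,3),hit,'act',round((p[:2]-f)@u,4),round(p[2],4),'Fax',round(F[:2]@u,1),'Fz',F[2])
    if F[:2]@u<-12 or abs(F[2])>20: break
arm.dwell(.3)
arm.line_to((*s,.078),max_speed=.035); print(mf())
arm.line_to((*s,.33)); arm.grip(.05); st()
```

```text
63.7 pos [ 0.5116 -0.0135  0.0773] F [-6.4  0.2  3.9] op -0.08
[-5.18  0.33  2.89]
0.041 False act 0.0389 0.0773 Fax -5.7 Fz 3.17
0.043 False act 0.0407 0.0772 Fax -5.8 Fz 2.91
0.045 False act 0.0426 0.0771 Fax -5.6 Fz 2.97
0.047 False act 0.0446 0.0771 Fax -5.7 Fz 2.8
0.049 False act 0.0465 0.0771 Fax -5.9 Fz 2.32
0.051 False act 0.0484 0.077 Fax -5.7 Fz 2.28
0.053 False act 0.0486 0.0769 Fax -10.3 Fz 7.21
0.055 False act 0.0486 0.0766 Fax -15.2 Fz 11.54
[-0.21  0.06 -0.23]
72.8 pos [ 0.4388 -0.0092  0.33  ] F [ 0.7  0.8 -0.4] op 50.03
```

The end stop is confirmed: the position stalled at one spot while the axial force rose from 6 to 15 N. Next I'll measure the caps in the returned slide and recheck the tin.

Run:
```python
from h import *
arm.move_ptp((.44,-.02,.40),q(YD)); im=snap('wrist','caps'); snap('scene','caps_s')
arm.move_ptp((.45,.15,.35),q(0)); snap('wrist','tin2')
for p in POCK:
    u,v=proj('caps',np.array([*p,.18])); print('pred',u.round(),v.round())
    x0,y0=int(u)-24,int(v)-24; c=im[y0:y0+48,x0:x0+48]; hsv=cv2.cvtColor(c,cv2.COLOR_RGB2HSV)
    m=((hsv[...,2]>215)&(hsv[...,1]<25)).astype(np.uint8)
    n,l,s,ce=cv2.connectedComponentsWithStats(m)
    for i in range(1,n):
        if s[i,4]>60: print('  blob',ce[i]+[x0,y0],s[i],onz('caps',*(ce[i]+[x0,y0]),.18)[:2].round(4))
t=cv2.imread('pics/tin2.png')
cv2.imwrite('pics/cv.png',np.hstack([cv2.resize(cv2.imread('pics/caps.png'),(400,300)),cv2.resize(t,(400,300))]))
```

```text
pred 241.0 304.0
  blob [242.04605263 303.45723684] [ 15  16  21  18 304] [ 0.5855 -0.0648]
pred 285.0 304.0
  blob [266.66666667 281.71428571] [ 0  0 16  6 84] [ 0.5607 -0.0359]
  blob [300.22891566 281.61445783] [33  0 15  6 83] [5.627e-01 4.000e-04]
  blob [285.38410596 303.2384106 ] [ 15  15  21  19 302] [ 0.5881 -0.017 ]
pred 328.0 304.0
  blob [328.43820225 303.46441948] [ 15  15  19  19 267] [0.5912 0.0304]
```

View pics/cv.png

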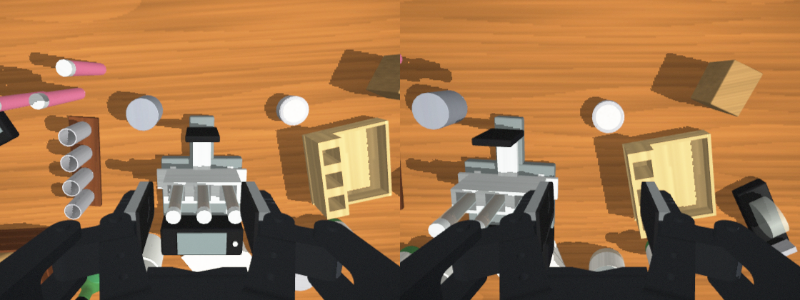

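The caps are at the pocket centres within 1 mm, and the tin is unmoved so far at right-panel (608,117). Packing the crate now.

Run:
```python
from h import *
for i,c in ((2,2),(1,1),(0,0)):
    if not pick(POCK[i],YD-np.pi/2,.030): break
    if not place(CELL[c],YC,.008): break
arm.move_ptp((.45,.15,.35),q(0)); w=snap('wrist','tin3'); st()
im=snap('scene','cr')
cv2.imwrite('pics/crv.png',np.hstack([cv2.resize(im[130:300,200:460,::-1],(420,300)),cv2.resize(w[:,:,::-1],(380,300))]))
```

```text
picked grip 21.22 dF [ 1.43  0.03 -3.96] 80.7 pos [0.591  0.0301 0.3094] F [-1.  -0.8 -0.8] op 21.0
set hit=True 84.5 pos [0.6388 0.2484 0.1051] F [-1.   0.9  5.1] op 21.32
picked grip 21.25 dF [ 1.61 -0.11 -4.41] 93.3 pos [ 0.5882 -0.0178  0.3094] F [-0.2 -0.9 -1. ] op 20.63
set hit=True 97.1 pos [0.5892 0.2393 0.1051] F [-0.   0.3  4.7] op 21.07
picked grip 21.19 dF [ 1.39 -0.21 -3.67] 105.9 pos [ 0.5855 -0.0657  0.3094] F [ 0.1  0.6 -0.7] op 21.34
set hit=True 109.6 pos [0.5392 0.2302 0.1051] F [-0.8 -0.9  5.7] op 20.9
112.5 pos [0.4501 0.1502 0.3497] F [ 0.7  0.3 -0.4] op 49.74
```

View pics/crv.png

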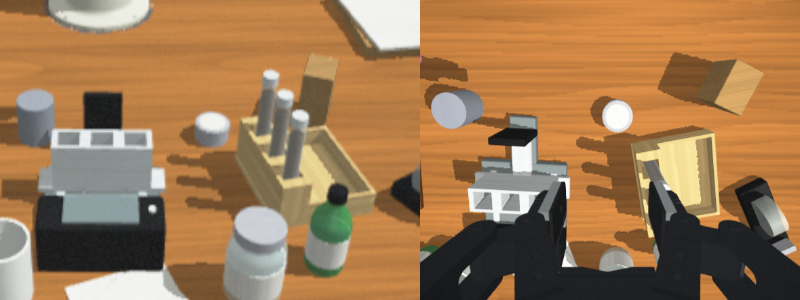

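Three tubes stand upright in the crate cells at left-panel (270,75), (285,95), (299,117), and the slide is empty. Now the tin, measured once more by its mask.

Run:
```python
from h import *
im=cv2.cvtColor(cv2.imread('pics/tin3.png'),cv2.COLOR_BGR2HSV)
m=((im[...,2]>150)&(im[...,1]<60)).astype(np.uint8); m[230:]=0
n,l,s,ce=cv2.connectedComponentsWithStats(m); 
i=min(range(1,n),key=lambda i:np.hypot(*(ce[i]-[290,161]))+1e3*(s[i,4]<300))
t=onz('tin3',*ce[i],.028)[:2]; print(s[i],ce[i],t)
if np.hypot(*(t-[.466,.1257]))<.06:
    Y=YC-np.pi/2
    arm.grip(.085); arm.move_ptp((*t,.15),q(Y)); print(arm.line_to((*t,.002),stop_force=8,max_speed=.1)); st()
    arm.grip(.05); st('grip'); f0=mf(); arm.line_to((*t,.2)); print(mf()-f0); st()
    g=(.5741,.3208)
    arm.line_to((*t,.30));arm.move_ptp((*g,.30),q(Y)); print(arm.line_to((*g,.03),stop_force=8,max_speed=.12))
    print(arm.line_to((*g,.004),stop_force=4,max_speed=.02)); st('set')
    arm.grip(.066); st(); arm.line_to((*g,.30)); 
    arm.move_ptp((.45,.15,.35),q(0)); w=snap('wrist','f'); im=snap('scene','fs'); sd=snap('side','fd'); st()
    cv2.imwrite('pics/fv.png',np.hstack([cv2.resize(im[120:300,120:460,::-1],(440,300)),cv2.resize(sd[60:300,100:420,::-1],(360,300))]))
```

```text
[ 268  140   45   45 1603] [290.34996881 162.05676856] [0.4556394  0.16934845]
False
116.0 pos [0.4562 0.1695 0.0025] F [-0.7  0.1  0.6] op 84.82
grip 116.4 pos [0.456  0.1694 0.003 ] F [-2.9 -1.2 10. ] op 54.16
[  1.9    0.74 -10.26]
118.2 pos [0.4551 0.1692 0.1992] F [-0.1  0.5 -0.8] op 54.21
False
True
set 123.1 pos [0.574  0.3207 0.0111] F [-0.9 -0.8  4.6] op 54.21
123.4 pos [0.5729 0.32   0.0098] F [ 1.4 -0.1  0. ] op 66.02
127.1 pos [0.4502 0.1504 0.3499] F [-0.1 -0.3  0.5] op 66.05
```

View pics/fv.png

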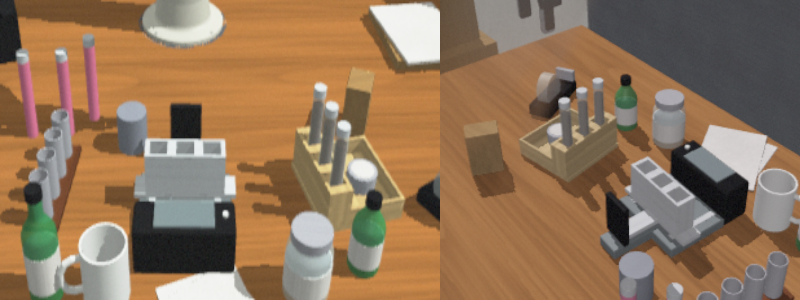

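The tin had been knocked about 45 mm aside, and the mask caught that. It is now in the compartment at left-panel (362,177), with the tubes upright. One close check that it lies flat.

Run:
```python
from h import *
arm.move_ptp((.50,.28,.36),q(0)); w=snap('wrist','ff'); st()
cv2.imwrite('pics/ffv.png',np.hstack([cv2.resize(w[:,:,::-1],(480,360)),cv2.resize(cv2.imread('pics/fs.png')[160:270,340:440],(320,360))]))
```

```text
127.8 pos [0.5    0.2794 0.3594] F [-0.4  0.1 -1.1] op 66.29
```

View pics/ffv.png

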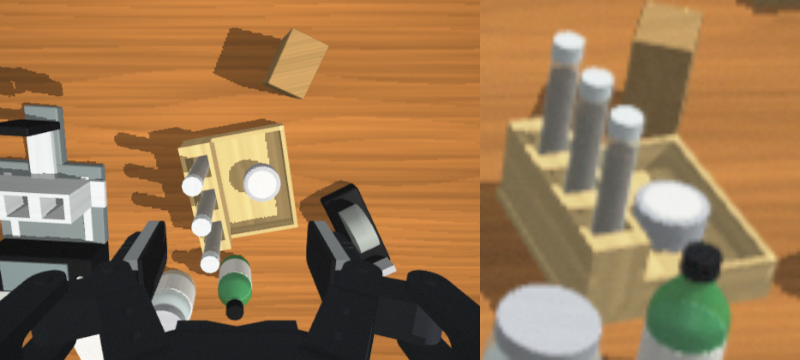

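Run:
```python
from h import *
print(onz('ff',305.7,212.3,.036), proj('ff',np.array([.574,.3208,.036])), proj('ff',np.array([.574,.3208,.055])))
m=cv2.cvtColor(cv2.imread('pics/ff.png'),cv2.COLOR_BGR2HSV); k=((m[...,2]>150)&(m[...,1]<50)).astype(np.uint8)
n,l,s,c=cv2.connectedComponentsWithStats(k)
i=min(range(1,n),key=lambda i:np.hypot(*(c[i]-[306,212]))+1e3*(s[i,4]<300)); print(s[i],c[i],onz('ff',*c[i],.036))
arm.finish_job()
```

```text
[0.57110964 0.32114884 0.036     ] [305.38543747 214.40859851] [306.55698917 218.79044553]
[ 284  194   44   41 1426] [305.26647966 213.99859748] [0.57343732 0.32063136 0.036     ]
the job is handed in; nothing more can be done
```

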